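Load a tube rack through the spring gate

TASK

Load the tube rack into the loading station: with one fingertip press down the long pedal beside the chute to swing the gate arm up, and while you hold it up push the rack along the chute past the gate with the other fingertip, up to the end stop. Keep the gate well up, clear of the rack, until the whole block of tubes is past it, then let go so that it shuts behind the block. Only push the rack, do not pick it up or tip it, and leave the things standing around where they are.

Things in the scene. Friction and masses are not known exactly. Their poses are not given: they have to be found in the camera images.
- station: Fixed loading station, grey base 255 mm long, straight chute between aluminium rails. Origin: on the worktop under the chute's centre line; +x = the way the rack travels (open entry at x = -130 mm), +y = left of travel, z up. Chute floor z = 8 mm; rails' inner faces y = +-28, outer +-36, tops z = 24 mm. Only its place and yaw vary; the points below are fixed on it with the same axes.
- stop_face (a point): Point on the end stop's face, on the centre line at chute-floor height: station x = 116, y = 0, z = 8 mm. The stop is 72 mm wide, top at z = 40 mm. With the rack home its nose touches this face and its origin is 30 mm before it.
- pedal_axis (a point): Fixed point on the gate's shaft (parallel to x), middle of the pedal's length: station x = -60, y = -50, z = 18 mm. The pedal is a 4 mm plate from 70 mm before to 70 mm past this point along x. Gate shut, it slopes up at 0.75 rad to the right of the shaft (away from the chute), outer edge at y = -82, z = 48 mm.
- pedal_press (a point): Fixed point, station x = -60, y = -78, z = 20 mm: where a fingertip's end is when it holds the pedal level, gate about 0.75 rad open (at z = 26 mm about 0.6). Takes about 4 N. Anywhere along the pedal's length opens the gate alike, so the fingertip may slide along it in x.
- gate_line (a point): Fixed point in the chute under the gate arm: station x = 40, y = 0, z = 8 mm. The arm is 8 mm thick along x and lies across from the right to y = +12 mm; shut: underside z = 32, top z = 46 mm. At 0.8 rad open its free end is about 82 mm above the worktop.
- gate (a joint): Gate hinge, rad: 0 = shut (arm level across the chute), grows as the pedal is pressed, ends at 1.0. A spring shuts it when released. The arm would lie on the tubes at about 0.5; it clears the rack from 0.6 up and must stay above 0.6 as long as any of the 60 mm block is under it.
- rack: Loose white tube rack, about 0.2 kg, in the chute before the gate, 2 mm play each side. Block 60 mm long (x +-30), 52 wide, 34 high; three capped tubes to 50 mm. Behind it a low tongue with an upright push plate, 36 wide, 20 high, rear face at x = -80 mm; these pass under the shut gate and stay behind it. Origin: centre of the block's underside, x along travel.
- sample_jar_1: Bystander, leave alone: tall sample jar with a screw lid, 48 mm across, 72 mm high. Origin: centre of its underside.
- sample_jar_3: Bystander, leave alone: short sample jar with a screw lid, 48 mm across, 57 mm high. Origin: centre of its underside.
- stopper_1: Bystander, leave alone: rubber stopper, 23 mm across, 28 mm high. Origin: centre of its underside.
- weight_100: Bystander, leave alone: brass knob weight, 22 mm across, 33 mm high. Origin: centre of its underside.
- tape_roll: Bystander, leave alone: roll of tape lying flat, 72 mm across, 19 mm high. Origin: centre of its underside.
Not all that is in view belongs to the job. Leave any yellow look-alike of the rack alone.

How it is judged:
On the way, in this order (a step that is already met when the one before it is completed fails the run):
1. the gate is held up with the rack still before it (value of joint gate above 0.6 rad and x of rack in the frame of station below 0.008 m), for 0.1 s.
2. the rack is half way under the gate, which is held up (value of joint gate above 0.6 rad and x of rack in the frame of station above 0.04 m and contact force between the fingers and gate above 0.3 N), for 0.05 s.
At the end, for the whole second after the job is handed in: The rack stands flat and still in the chute within 7 mm of the end stop, and the gate is shut (under 0.06 rad) behind its block (value of joint gate below 0.06 rad and x of rack in the frame of station above 0.079 m and y of rack in the frame of station between -0.006 and 0.006 m and z of rack in the frame of station below 0.011 m and angle between rack's own z axis and vertical below 0.06 rad and linear speed of rack below 0.01 m/s); the robot touches nothing.
It fails at once if the gate comes down below 0.6 rad while any of the block is under it (value of joint gate below 0.6 rad and x of rack in the frame of station between 0.01 and 0.073 m).
It fails at once if the rack is lifted more than 8 mm off the chute floor (z of rack in the frame of station above 0.016 m).
It fails at once if the rack is tipped (angle between rack's own z axis and vertical above 0.2 rad).
It fails at once if a bystander is moved more than 15 mm (distance of any of sample_jar_1, sample_jar_3, stopper_1, weight_100, tape_roll from where it was at the start of the episode above 0.015 m).
It also fails if it takes over 35 s, if anything falls off the work surface, if the arm or the gripper's body presses on something with over 40 N, if the wrist force passes 120 N, or if a joint passes its speed limit or range.

ROBOT

A 6-joint arm with a two-finger parallel gripper is mounted at the origin on a cart in front of the work surface, level with it; the furniture and walls round the work are solid. World frame = base frame: x ahead of the robot, y to its left, z up, the work surface at z = 0. Lengths are in m, angles in rad, forces in N, time in s.
With the tool pointing down it reaches from about 0.35 to 0.975 m from the base axis. Payload 7.1 kg.
Tool frame: the origin (TCP) lies midway between the tips of the shut fingers; the grasp point (between the pads) lies r.grip_point_offset behind it (r.grip_point_offset is the distance from the TCP to the grasp point, in m); y points along the fingers, z is the direction in which the jaws open and shut, and the axes are right-handed (so a half turn about y gives the same grasp; the last joint's range is limited). The gripper opens to 88 mm and grips with 3 to 60 N. Pads are 20 mm wide; open, the fingers measure 115 mm over their backs; the gripper's body (75 mm by 178 mm) begins 61 mm behind the grasp point.
Start: joints at [1.303, 0.423, 1.63, -0, 1.089, -0.019], TCP at [0.154, 0.606, 0.223] pointing down, gripper open.
Joint ranges: [-3, 3], [-0.9, 2.11], [0.09, 2.58], [-1.31, 4.45], [0.11, 2.69], [-2.54, 2.54]. Speed limits (rad/s): [2.39, 2.39, 3.01, 3.14, 3.14, 3.14].

INTERFACE

Orientations are given as a unit quaternion [x, y, z, w].
In Python, from bench import r gives the robot as it stands. Calls block until the motion is done:
- r.movep(position, orientation): joint-space move of the TCP to a pose.
- r.move_l(position, feed=0.15, frame=None): straight line of the TCP; frame=None keeps the orientation; feed is the mean speed in m/s.
- r.movej(angles): joint-space move.
- r.command_gripper(opening, grasp_force=None): opening from 0.0 (shut) to 1.0 (fully open); grasp_force is the grip in N (None keeps the last); returns when the fingers have stopped.
- r.pause(seconds).
- r.ik(position, orientation): joint angles nearest the present ones, or None.
- r.read_state(): the state.
- r.capture(name): name is "scene" or "top" or "wrist"; returns (picture, depth): 480x640x3 uint8, red, green, blue; 480x640 float32, m along the optical axis (not along the pixel's ray), 0 where there is no reading.
- r.calibration(name): a dict with "intrinsics" (3x3 intrinsics, pixels), "pose" (4x4, takes a point from camera to world coordinates). Camera axes: x right, y up, looking along -z (the intrinsics and any distortion apply to the point x, -y, -z); pixel columns grow to the right and rows downward; lengths in m; the calibration is good to about 2 mm. A picture is of the moment at which its call begins: read the wrist's pose just before it. calibration takes no time and is no camera call; for the wrist camera it gives the pose at the moment of the call.
A pose or a line that the arm cannot do raises r.IKError and nothing moves.
- r.finish_job(): hands the job in, once; it reports no verdict.
Trained networks look in the newest picture that a camera, given by its name, has taken for a name from the list of things; names that differ only in an ending like _2 or _b are one class to them, and where a whole thing is asked for, a point or a joint stands for the part that bears it (a point fixed in the world has none). Each returns a list of dicts, best first, with "score" (0 to 1); they miss things now and then, are a little off and sometimes report something else, mostly with a low value. They report only what shows in the picture. A call takes as long as a camera call. They do not tell look-alikes from the thing itself.
- r.boxes_of(camera, target): "centre" ([x, y, z] in m, in the coordinates of the camera as it stood for that picture, good to about 4 mm: the middle of the surface that is visible of it).
- r.outline_of(camera, target): "mask" (480x640 bool, what is visible of it).
The state is a dict: "t": time; "joints": joint angles; "qd": joint speeds; "tau": joint torques, N m; "position": TCP position; "ee_rot": TCP orientation; "ft_force": force on the tool from outside, world axes, zero at the start; "ft_torque": the same for the moment, N m; "grip_width": opening from 0.0 (shut) to 1.0 (fully open).
Only numpy, scipy, OpenCV 4.12 (cv2) and the standard library are available. Lean on these libraries where they do the work, as an engineer would, in place of code of your own. Each camera call takes 0.05 s, during which the arm holds its last target.

## Working session

There is one attempt and no reset: what is moved stays moved. The work goes in short steps, each a Python script; the robot and the scene stay as the last script left them, time stands still between calls to the robot, and variables do not carry over. Pictures are saved under pics/ and viewed, and the job is handed in when it is done.

```bash
ls; mkdir -p pics
python3 - <<'E'
from bench import r
import cv2
s=r.read_state();print(s['t'],s['position'],s['ee_rot'],s['grip_width'],r.grip_point_offset)
for c in("scene","top","wrist"):
    p,d=r.capture(c);cv2.imwrite(f"pics/{c}0.png",p[:,:,::-1])
    k=r.calibration(c);print(c,k['intrinsics'],k['pose'])
    for t in("station","rack","gate","sample_jar_1","stopper_1","weight_100","tape_roll"):
        if c=="wrist":continue
        for b in r.boxes_of(c,t):
            w=k['pose'][:3,:3]@b['centre']+k['pose'][:3,3];print(c,t,round(b['score'],2),w.round(3))
print(r.read_state()['t'])
E
```

```text
pics
0.0 [0.15372247 0.60521539 0.22190324] [ 0.70217712 -0.0878126   0.08765503 -0.70110829] 0.9989146519145907 0.0187
scene [[552.7135138    0.         311.55549562]
 [  0.         552.7135138  243.12847619]
 [  0.           0.           1.        ]] [[ 0.56777015  0.48072865 -0.66823425 -0.2834945 ]
 [-0.82297925  0.34972734 -0.44765604 -0.68180144]
 [ 0.0184987   0.80410867  0.59419445  0.71955623]
 [ 0.          0.          0.          1.        ]]
scene station 0.9 [ 0.486 -0.394  0.008]
scene rack 0.89 [ 0.515 -0.354  0.036]
scene rack 0.77 [ 0.268 -0.378  0.036]
scene rack 0.72 [0.502 0.13  0.024]
scene gate 0.81 [ 0.495 -0.4    0.045]
scene gate 0.75 [ 0.489 -0.267  0.023]
scene gate 0.7 [ 0.492 -0.395  0.004]
scene sample_jar_1 0.7 [ 0.575 -0.474  0.057]
scene sample_jar_1 0.51 [ 0.498 -0.479  0.015]
scene sample_jar_1 0.37 [ 0.489 -0.396  0.008]
scene stopper_1 0.58 [ 0.484 -0.268  0.026]
scene weight_100 0.46 [ 0.496 -0.479  0.021]
scene tape_roll 0.58 [ 0.405 -0.485  0.016]
scene tape_roll 0.3 [ 0.524 -0.517  0.051]
top [[563.13666815   0.         320.6460523 ]
 [  0.   
[... 409 characters left out ...]
37 0.04 ]
top rack 0.65 [ 0.284 -0.37   0.038]
top rack 0.63 [ 0.525 -0.348  0.047]
top gate 0.9 [ 0.471 -0.402  0.038]
top sample_jar_1 0.82 [ 0.592 -0.465  0.062]
top sample_jar_1 0.62 [ 0.534 -0.507  0.072]
top tape_roll 0.57 [ 0.414 -0.478  0.018]
top tape_roll 0.47 [ 0.499 -0.385  0.009]
wrist [[384.3787032    0.         324.69491652]
 [  0.         384.3787032  234.72678834]
 [  0.           0.           1.        ]] [[ 2.46831232e-01 -9.33049620e-01 -2.61711196e-01  8.15459774e-02]
 [ 9.69058240e-01  2.37468010e-01  6.73429424e-02  6.24840288e-01]
 [-6.86269659e-04 -2.70235733e-01  9.62793944e-01  3.85651208e-01]
 [ 0.00000000e+00  0.00000000e+00  0.00000000e+00  1.00000000e+00]]
0.85
```

View pics/scene0.png

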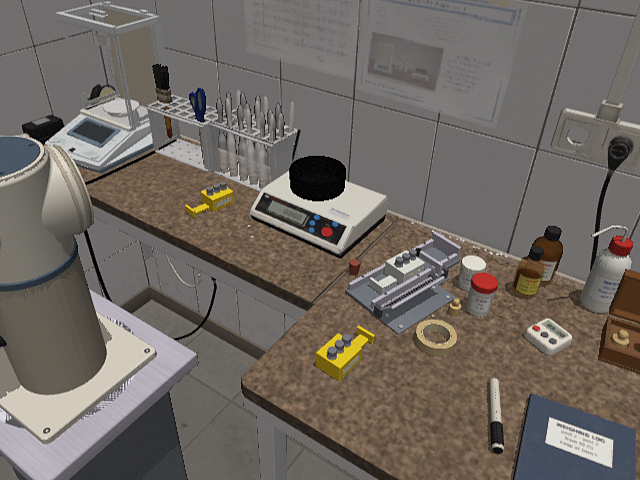

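View pics/top0.png

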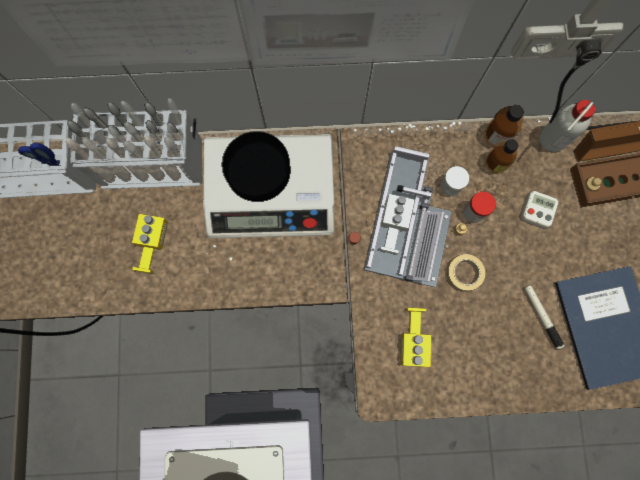

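The white rack sits in the chute at about (398,215) in the top picture. The yellow look-alikes are at (148,240) and (417,345) and stay where they are. I'll enlarge the station and fit its pose.

```bash
cat > h.py <<'E'
from bench import r
import cv2,numpy as np
def cloud(c):
    p,d=r.capture(c);k=r.calibration(c);K=k['intrinsics'];T=k['pose']
    v,u=np.mgrid[:480,:640];X=(u-K[0,2])/K[0,0]*d;Y=-(v-K[1,2])/K[1,1]*d
    P=np.stack([X,Y,-d],-1)@T[:3,:3].T+T[:3,3];return p,d,P
def proj(c,pts,T=None):
    k=r.calibration(c);K=k['intrinsics'];T=k['pose'] if T is None else T
    q=(np.asarray(pts)-T[:3,3])@T[:3,:3]
    return np.stack([K[0,0]*q[:,0]/-q[:,2]+K[0,2],-K[1,1]*q[:,1]/-q[:,2]+K[1,2]],-1)
E
python3 - <<'E'
from h import *
p,d,P=cloud("top")
r.outline_of
m=r.outline_of("top","station");print([x['score'] for x in m]);M=m[0]['mask']&(d>0)
np.savez('top0.npz',p=p,d=d,P=P,M=M)
q=P[M];print(len(q),np.histogram(q[:,2],bins=np.arange(-.01,.1,.005)))
c=p[130:300,350:500].copy();cv2.imwrite('pics/crop0.png',cv2.resize(c,None,fx=3.5,fy=3.5,interpolation=cv2.INTER_CUBIC)[:,:,::-1])
b=cv2.minAreaRect((q[q[:,2]<.03][:,:2]*1000).astype(np.float32));print(b,cv2.boxPoints(b))
E
```

```text
[0.93]
6853 (array([   0,   66,  527, 1896, 1040,  137,  664,  901,  285,  327,  381,
        373,  243,    9,    4,    0,    0,    0,    0,    0,    0]), array([-0.01 , -0.005,  0.   ,  0.005,  0.01 ,  0.015,  0.02 ,  0.025,
        0.03 ,  0.035,  0.04 ,  0.045,  0.05 ,  0.055,  0.06 ,  0.065,
        0.07 ,  0.075,  0.08 ,  0.085,  0.09 ,  0.095]))
((541.3060302734375, -389.36639404296875), (148.79457092285156, 277.2811584472656), 73.75190734863281) [[ 387.38675 -422.00098]
 [ 653.593   -499.58344]
 [ 695.22534 -356.7318 ]
 [ 429.01904 -279.14935]]
```

View pics/crop0.png

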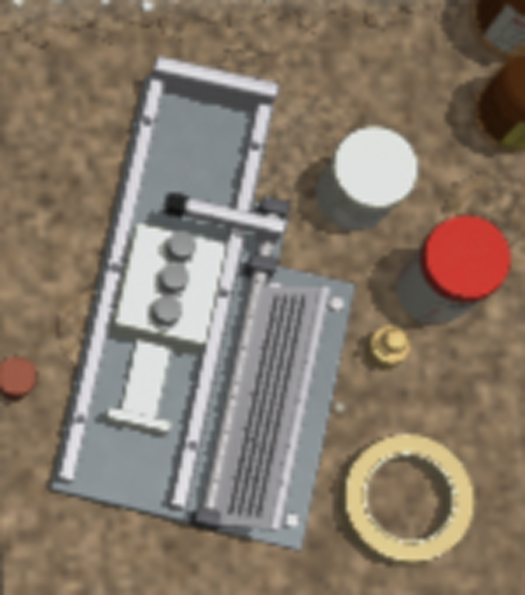

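Crop: white rack at (172,285) with its push plate at (138,420). Gate arm at (225,215), pedal at (265,410), stop at (215,80). The white rack in the chute is the right one. Next I fit the station's pose to the depth.

```bash
cat > fit.py <<'E'
from h import *
from scipy.optimize import minimize
def model(x,y):
    z=np.full(x.shape,np.nan)
    ch=(x>-128)&(x<116)
    z[ch&(abs(y)<28)]=8
    z[(x>-122)&(x<116)&(abs(y)>=28)&(abs(y)<36)]=24
    z[(x>=116)&(x<122)&(abs(y)<36)]=40
    z[(x>-125)&(x<120)&(y>40)&(y<55)]=0
    z[(x>132)&(x<145)&(abs(y)<36)]=0
    z[(x>-150)&(x<-135)&(abs(y)<36)]=0
    return z
def loc(q,P):
    c,s=np.cos(q[2]),np.sin(q[2]);d=P[:,:2]*1000-np.array(q[:2])
    return c*d[:,0]+s*d[:,1],-s*d[:,0]+c*d[:,1]
def cost(q,P):
    x,y=loc(q,P);z=model(x,y);ok=~np.isnan(z)&~((abs(y)<27)&(x<60))&~((x>25)&(x<60)&(y<20))
    e=np.minimum(abs(P[ok,2]*1000-z[ok]),12)
    return e.mean()-.00002*ok.sum()
def fit(P,q0):
    P=P.reshape(-1,3);P=P[np.isfinite(P).all(1)];P=P[(np.hypot(P[:,0]-q0[0]/1e3,P[:,1]-q0[1]/1e3)<.25)&(P[:,2]<.07)&(P[:,2]>-.02)]
    best=None
    for dy in(-12,-4,4,12):
      for dx in(-12,0,12):
        m=minimize(cost,[q0[0]+dx,q0[1]+dy,q0[2]],args=(P,),method='Nelder-Mead',options=dict(initial_simplex=[[q0[0]+dx,q0[1]+dy,q0[2]],[q0[0]+dx+8,q0[1]+dy,q0[2]],[q0[0]+dx,q0[1]+dy+8,q0[2]],[q0[0]+dx,q0[1]+dy,q0[2]+.06]]))
        if best is None or m.fun<best.fun:best=m
    return best.x,best.fun
def S2W(q,p):
    p=np.atleast_2d(p)/1.;c,s=np.cos(q[2]),np.sin(q[2]);return np.stack([q[0]+c*p[:,0]-s*p[:,1],q[1]+s*p[:,0]+c*p[:,1],p[:,2]],-1)/1000
def draw(c,p,q,rx,name,box,f=4,T=None):
    W=cv2.resize(p[box[0]:box[1],box[2]:box[3]],None,fx=f,fy=f,interpolation=cv2.INTER_CUBIC)
    L=[[(-130,36,24),(116,36,24),(116,28,24),(-130,28,24),(-130,36,24)],[(-130,-36,24),(116,-36,24),(116,-28,24),(-130,-28,24),(-130,-36,24)],
       [(116,-36,40),(116,36,40)],[(-130,-82,48),(10,-82,48)],[(rx-80,-18,28),(rx-80,18,28)],[(rx-30,-26,42),(rx-30,26,42),(rx+30,26,42),(rx+30,-26,42),(rx-30,-26,42)],[(36,-30,46),(36,12,46),(44,12,46),(44,-30,46)]]
    for l in L:
        u=(proj(c,S2W(q,l),T)-[box[2]-.5,box[0]-.5])*f
        cv2.polylines(W,[u.astype(np.int32)],False,(255,0,255) if len(l)>2 else (0,255,0),1)
    cv2.imwrite(name,W[:,:,::-1])
E
python3 - <<'E'
from fit import *
for c in("top","scene"):
    p,d,P=cloud(c);P[d==0]=np.nan
    q,f=fit(P,[530,-365,-.26]);print(c,q,f)
    Pv=P.reshape(-1,3);Pv=Pv[np.isfinite(Pv).all(1)];x,y=loc(q,Pv);z=Pv[:,2]*1000
    m=(abs(y)<22)&(z>37)&(z<46)&(x<36)&(x>-80);print('block x',np.percentile(x[m],[1,99]),'y',np.percentile(y[m],[1,99]))
    m=(abs(y)<16)&(z>20)&(z<36)&(x<0);print('plate x',np.percentile(x[m],[2,50]) if m.any() else 0)
    np.savez(c+'.npz',p=p,P=P,q=q)
    b=(130,290,350,490) if c=="top" else (220,340,330,480)
    draw(c,p,q,-10,f'pics/fit_{c}.png',b,5 if c=="scene" else 3.7)
E
```

```text
top [ 5.43353564e+02 -3.55164749e+02 -2.88726172e-01] 2.69255878031535
block x [-35.39442628  35.55635234] y [-21.4815576   21.71290216]
plate x [-85.46457553 -76.82818434]
scene [ 5.37188708e+02 -3.53644359e+02 -2.93185729e-01] 4.387185373717983
block x [-30.56870858  31.29763778] y [-21.55672256  21.90148726]
plate x [-79.41621387 -30.03879644]
```

View pics/fit_top.png

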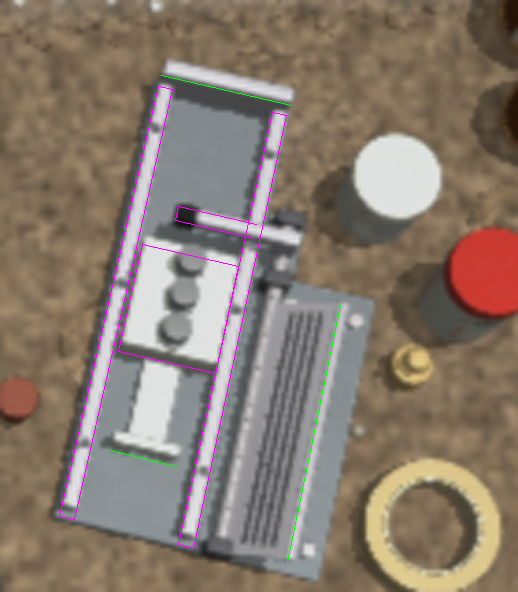

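View pics/fit_scene.png

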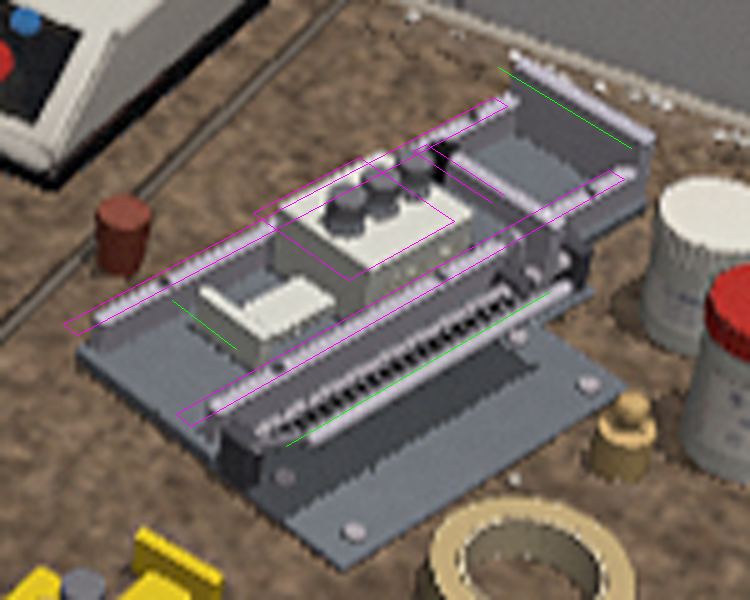

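The top fit overlays well: stop edge, rails, gate and pedal edge all line up. The oblique scene fit is about 7 mm off in x, so I don't trust it. I'll move above the working pose and check with the wrist camera.

```bash
cat >> fit.py <<'E'
from scipy.spatial.transform import Rotation as R
def quat(q,sgn):
    yv=np.array([0,0,-1.]);zv=sgn*np.array([-np.sin(q[2]),np.cos(q[2]),0]);xv=np.cross(yv,zv)
    return R.from_matrix(np.stack([xv,yv,zv],1)).as_quat()
E
python3 - <<'E'
from fit import *
q=[543.4,-355.2,-.2887]
s=r.read_state();print(R.from_quat(s['ee_rot']).as_matrix().round(2))
for sgn in(1,-1):
    for x in(-130,-110,0):
        for z in(15,150,250):
            j=r.ik(S2W(q,[x,-39,z])[0],quat(q,sgn));print(sgn,x,z,None if j is None else np.round(j,2))
E
```

```text
[[ 0.97 -0.    0.25]
 [-0.25 -0.    0.97]
 [-0.   -1.   -0.  ]]
1 -130 15 [-0.74  0.63  1.91 -0.    0.6  -2.02]
1 -130 150 [-0.74  0.4   1.87 -0.    0.87 -2.02]
1 -130 250 [-0.74  0.27  1.79 -0.    1.08 -2.02]
1 -110 15 [-0.72  0.64  1.87 -0.    0.63 -2.01]
1 -110 150 [-0.72  0.42  1.83 -0.    0.89 -2.01]
1 -110 250 [-0.72  0.3   1.75 -0.    1.09 -2.01]
1 0 15 [-0.65  0.74  1.63 -0.    0.77 -1.94]
1 0 150 [-0.65  0.56  1.59 -0.    0.99 -1.94]
1 0 250 [-0.65  0.45  1.52 -0.    1.17 -1.94]
-1 -130 15 [-0.74  0.63  1.91 -0.    0.6   1.12]
-1 -130 150 [-0.74  0.4   1.87 -0.    0.87  1.12]
-1 -130 250 [-0.74  0.27  1.79 -0.    1.08  1.12]
-1 -110 15 [-0.72  0.64  1.87 -0.    0.63  1.14]
-1 -110 150 [-0.72  0.42  1.83 -0.    0.89  1.14]
-1 -110 250 [-0.72  0.3   1.75 -0.    1.09  1.14]
-1 0 15 [-0.65  0.74  1.63 -0.    0.77  1.21]
-1 0 150 [-0.65  0.56  1.59 -0.    0.99  1.21]
-1 0 250 [-0.65  0.45  1.52 -0.    1.17  1.21]
```

Run:
```python
from fit import *
P=np.load('top.npz')['P'].reshape(-1,3);P=P[np.isfinite(P).all(1)]
rad=np.hypot(P[:,0],P[:,1]);a=np.arctan2(P[:,1],P[:,0])
for lo,hi in((.3,.4),(.4,.5),(.5,.6),(.6,.75)):
    m=(rad>lo)&(rad<hi)&(a>-1)&(a<1.4);print(lo,P[m,2].max(),np.percentile(P[m,2],99.5))
q=[543.4,-355.2,-.2887]
r.move_l([.12,.48,.30],feed=.25)
t=S2W(q,[-95,-39,270])[0];print(t)
j=np.array(r.ik(t,quat(q,1)));print(j)
r.movej(j)
s=r.read_state();print(s['t'],s['position'],s['joints'])
r.command_gripper(.74);print(r.read_state()['grip_width'],r.read_state()['t'])
T=r.calibration("wrist")['pose']
p,d,P=cloud("wrist");P[d==0]=np.nan
qw,f=fit(P,[543,-355,-.289]);print(qw,f)
Pv=P.reshape(-1,3);Pv=Pv[np.isfinite(Pv).all(1)];x,y=loc(qw,Pv);z=Pv[:,2]*1000
m=(abs(y)<22)&(z>37)&(z<46)&(x<36)&(x>-80);print('block x',np.percentile(x[m],[1,99]),'y',np.percentile(y[m],[1,99]))
m=(abs(y)<16)&(z>22)&(z<34)&(x<-60);print('plate x',np.percentile(x[m],[2,50,98]),z[m].max())
draw("wrist",p,qw,-4,'pics/fit_wrist.png',(0,480,0,640),1.2,T)
```

```text
0.3 0.008571356652012918 0.005198929529096543
0.4 0.05614333082276013 0.05019759872216724
0.5 0.13206698408015893 0.11938554750836564
0.6 0.46045983337243945 0.449430108630897
[ 0.44122805 -0.36553888  0.27      ]
[-7.12624361e-01  2.94976315e-01  1.70325070e+00 -4.44089210e-16
  1.14336564e+00 -1.99472069e+00]
4.975 [ 0.44166622 -0.36495575  0.27004933] [-7.11426033e-01  2.94849898e-01  1.70330713e+00  1.46559203e-04
  1.14339007e+00 -1.99456465e+00]
0.7379850735132214 5.5417
[ 5.41166243e+02 -3.56114524e+02 -2.90878361e-01] 1.0330023233505807
block x [-34.34349479  23.87495597] y [-21.78049196  21.62042922]
plate x [-84.40862425 -82.0260622  -78.41936401] 30.988840611276657
```

View pics/fit_wrist.png

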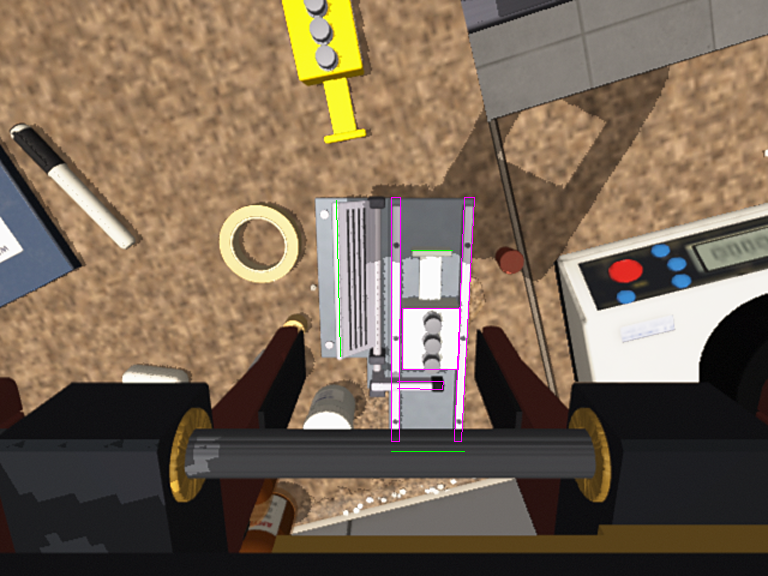

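The wrist overlay fits tightly and gives rack x ≈ -4 mm. The wrist camera also shows both fingers, with tips near (295,335) and (490,335). I'll descend with one finger behind the push plate and the other on the pedal, then check the gate.

Run:
```python
from fit import *
q=[541.8,-355.8,-.2905]
print(r.movep(S2W(q,[-107,-39,75])[0],quat(q,1)))
s=r.read_state();f0=s['ft_force'];print(s['t'],f0)
for z in (50,35,25,18):
    r.move_l(S2W(q,[-107,-39,z])[0],feed=.08)
    s=r.read_state();print(z,s['t'],(np.array(s['position'])*1000).round(1),(s['ft_force']-f0).round(2),s['grip_width'])
    if np.abs(s['ft_force']-f0).max()>25: print('STOP');break
for c in("scene","top"):
    p,d,P=cloud(c);np.savez(c+'1.npz',p=p,P=P)
    b=(200,350,320,490) if c=="scene" else (110,290,340,500)
    draw(c,p,q,-4,f'pics/down_{c}.png',b,3.5 if c=="top" else 4)
```

```text
False
6.3917 [ 0.59908101 -0.76215205 -0.42493504]
50 6.85 [ 427.9 -362.4   49.6] [-1.31  1.23 -0.18] 0.7396844000342808
35 7.1833 [ 427.8 -362.1   34.4] [-0.09  1.8   1.07] 0.7372859997029956
25 7.4583 [ 428.2 -362.6   24.8] [-0.92  2.03  2.35] 0.7389874729713315
18 7.7083 [ 428.4 -363.    18.2] [-0.55 -1.11  5.13] 0.7427883786085331
```

View pics/down_scene.png

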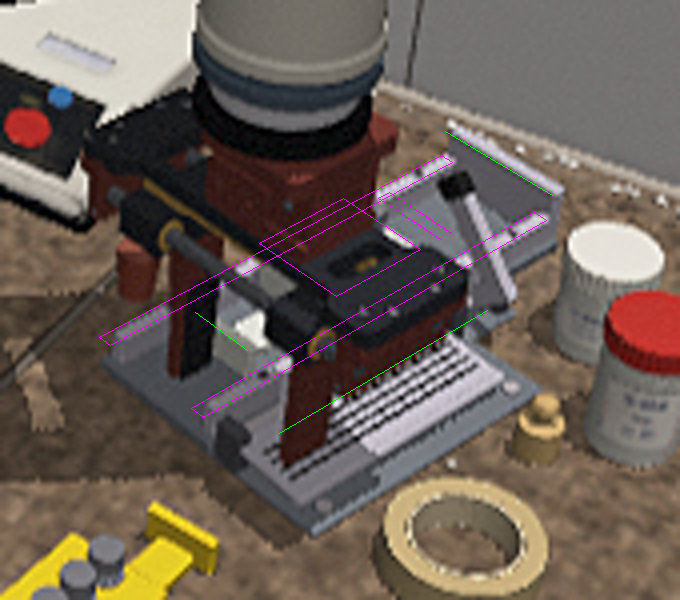

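View pics/down_top.png

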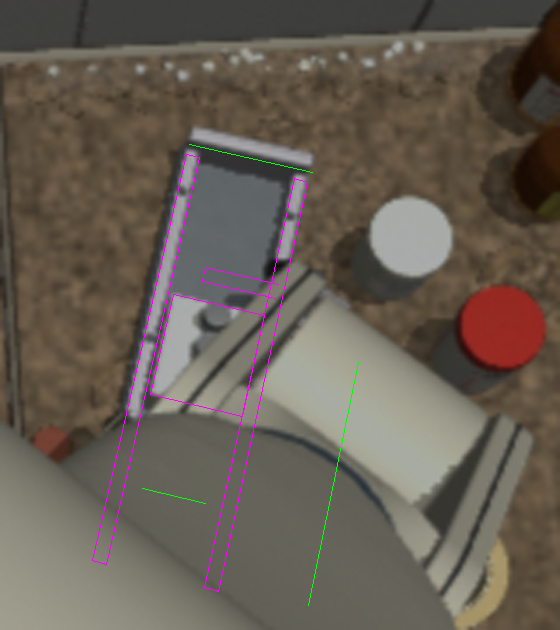

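Scene picture: the gate arm is raised, tip at (455,185) and root at (505,300). The pedal finger is on the plate at (300,460), and the other finger is behind the push plate at (190,370). I'll measure the gate angle from depth before pushing.

Run:
```python
from fit import *
q=[541.8,-355.8,-.2905]
P=np.load('scene1.npz')['P'][200:350,320:490].reshape(-1,3);P=P[np.isfinite(P).all(1)]
x,y=loc(q,P);z=P[:,2]*1000
m=(x>22)&(x<56)&(z>27)&(z<120)&(y>-60)&(y<30)
d=np.stack([y,z],1)[m];print(m.sum(),x[m].min(),x[m].max(),z[m].max())
k=z[m]>50;v=np.linalg.svd(d[k]-d[k].mean(0))[2][0];print('angle',np.arctan2(abs(v[1]),abs(v[0])),np.percentile(z[m],99))
```

```text
210 22.036825330515107 47.85823929087133 83.54675702752267
angle 0.7375896928446986 82.82524617064944
```

The gate is about 0.8 rad open: tip at 83 mm, and the line fit says 0.74. Now I push.

Run:
```python
from fit import *
q=[541.8,-355.8,-.2905]; e=np.array([np.cos(q[2]),np.sin(q[2]),0])
f0=np.array([0.3,-0.3,-.5])
def go(x,feed):
    r.move_l(S2W(q,[x,-39,17.5])[0],feed=feed);s=r.read_state()
    xx=loc(q,np.array([s['position']]));f=s['ft_force']-f0
    print(x,round(s['t'],2),'st',np.round(xx,1).ravel(),'z',round(s['position'][2]*1000,1),'fwd',round(float(f@e),1),f.round(1));return f@e
b=[]
for x in(-95,-70,-45,-25,-14,-10): b.append(go(x,.06))
for x in np.arange(-8.5,1,1.5):
    f=go(x,.03)
    if f<-9:break
p,d,P=cloud("scene")
draw("scene",p,q,86,'pics/home_scene.png',(200,350,320,490),4)
```

```text
-95 8.16 st [-94.2 -38.9] z 17.6 fwd 0.1 [0.1 0.1 4.6]
-70 8.72 st [-69.6 -39. ] z 17.6 fwd -0.9 [-0.8  0.5  4.9]
-45 9.29 st [-44.5 -39.1] z 17.6 fwd 0.1 [ 0.1 -0.1  4.5]
-25 9.78 st [-24.5 -39.1] z 17.6 fwd -0.4 [-0.4  0.2  4.7]
-14 10.11 st [-13.8 -39. ] z 17.5 fwd -1.0 [-0.8  0.6  4. ]
-10 10.36 st [-10.3 -38.9] z 17.4 fwd -2.8 [-2.6  0.9  3.6]
-8.5 10.61 st [ -9.1 -38.9] z 17.4 fwd -5.1 [-4.9  1.5  5.5]
-7.0 10.86 st [ -7.5 -38.9] z 17.4 fwd -3.3 [-3.3  0.6  5.1]
-5.5 11.11 st [ -5.6 -39. ] z 17.4 fwd -3.9 [-4.   0.2  4.6]
-4.0 11.36 st [ -4. -39.] z 17.4 fwd -4.1 [-4.5 -0.7  4.2]
-2.5 11.61 st [ -2.8 -38.9] z 17.4 fwd -5.0 [-4.8  1.4  5.2]
-1.0 11.86 st [ -2.7 -38.9] z 17.3 fwd -9.6 [-9.6  1.6  8.4]
```

View pics/home_scene.png

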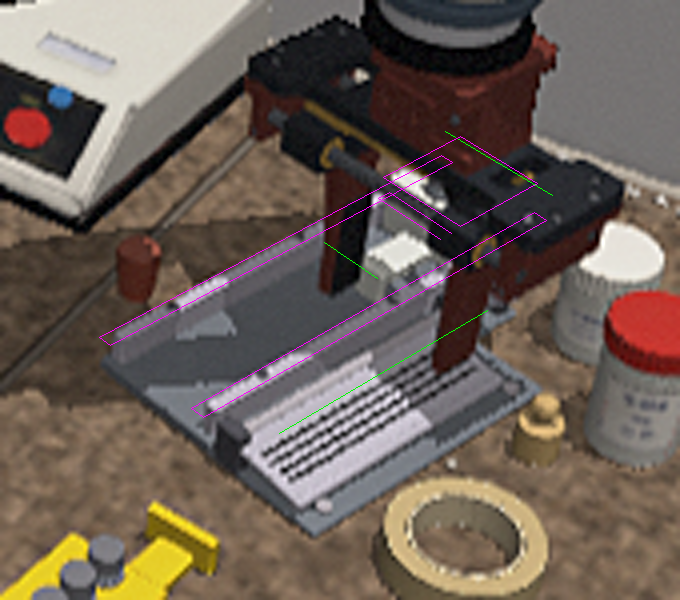

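Run:
```python
from fit import *
q=[541.8,-355.8,-.2905]
def show(P,lo,hi,n):
    P=P[200:350,320:490].reshape(-1,3);P=P[np.isfinite(P).all(1)];x,y=loc(q,P);z=P[:,2]*1000
    m=(y<16)&(y>-20)&(x>lo)&(x<hi)&(z>20)&(z<34);print(n,m.sum(),np.percentile(x[m],[0,2,10,50]) if m.any() else '')
    h,ed=np.histogram(x[m],bins=np.arange(lo,hi+1,4));print(list(zip(ed[:-1],h)))
show(np.load('scene1.npz')['P'],-96,-20,'before')
p,d,P=cloud("scene");P[d==0]=np.nan
show(P,-6,76,'now')
T=r.calibration('wrist')['pose'];p,d,P=cloud("wrist");draw("wrist",p,q,86,'pics/home_wrist.png',(0,480,0,640),1.2,T)
print(r.read_state()['t'])
p,d,P=cloud("top");draw("top",p,q,86,'pics/home_top.png',(110,290,340,500),3.5)
```

```text
before 77 [-95.55753024 -89.27034021 -83.95610262 -80.67084246]
[(np.int64(-96), np.int64(2)), (np.int64(-92), np.int64(0)), (np.int64(-88), np.int64(5)), (np.int64(-84), np.int64(36)), (np.int64(-80), np.int64(13)), (np.int64(-76), np.int64(0)), (np.int64(-72), np.int64(0)), (np.int64(-68), np.int64(0)), (np.int64(-64), np.int64(0)), (np.int64(-60), np.int64(0)), (np.int64(-56), np.int64(0)), (np.int64(-52), np.int64(0)), (np.int64(-48), np.int64(0)), (np.int64(-44), np.int64(0)), (np.int64(-40), np.int64(0)), (np.int64(-36), np.int64(18)), (np.int64(-32), np.int64(3)), (np.int64(-28), np.int64(0)), (np.int64(-24), np.int64(0))]
now 74 [-5.12368228 -4.155467   -0.79259563 10.52604082]
[(np.int64(-6), np.int64(3)), (np.int64(-2), np.int64(7)), (np.int64(2), np.int64(12)), (np.int64(6), np.int64(13)), (np.int64(10), np.int64(14)), (np.int64(14), np.int64(2)), (np.int64(18), np.int64(0)), (np.int64(22), np.int64(0)), (np.int64(26), np.int64(0)), (np.int64(30), np.int64(0)), (np.int64(34), np.int64(0)), (np.int64(38), np.int64(0)), (np.int64(42), np.int64(0)), (np.int64(46), np.int64(0)), (np.int64(50), np.int64(0)), (np.int64(54), np.int64(7)), (np.int64(58), np.int64(16)), (np.int64(62), np.int64(0)), (np.int64(66), np.int64(0)), (np.int64(70), np.int64(0))]
12.0083
```

View pics/home_wrist.png

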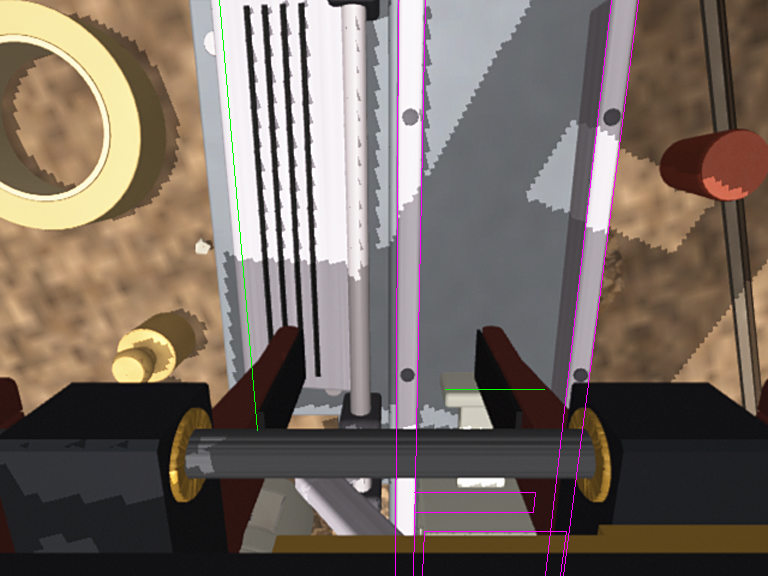

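View pics/home_top.png

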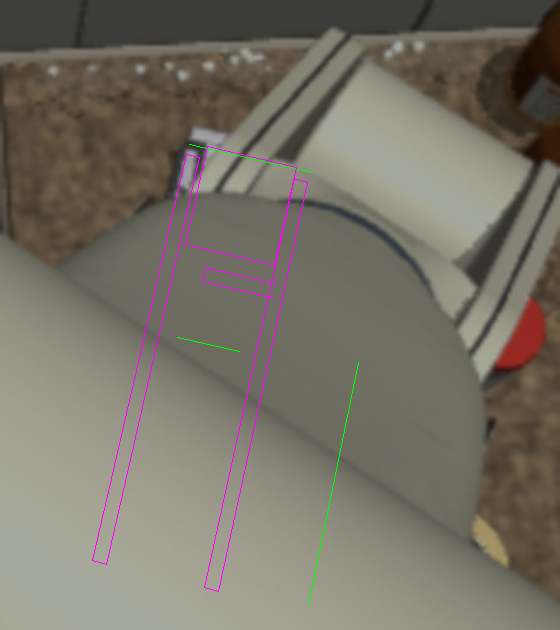

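Run:
```python
from fit import *
q=[541.2,-356.1,-.2909]
p,d,P=cloud("wrist");P[d==0]=np.nan
A=P[250:420,330:470].reshape(-1,3);A=A[np.isfinite(A).all(1)];x,y=loc(q,A);z=A[:,2]*1000
m=(y<16)&(y>-20)&(z>20)&(z<34)&(x>-15)&(x<25);print(m.sum(),np.percentile(x[m],[0,2,10,50,90]),np.percentile(y[m],[2,98]),np.percentile(z[m],[5,50,95]))
cv2.imwrite('pics/wcrop.png',cv2.resize(p[290:440,330:500],None,fx=4,fy=4)[:,:,::-1])
print(r.read_state()['ft_force'],r.read_state()['t'])
```

```text
1178 [-14.99442731 -14.81353594 -14.46801134   7.59378356  11.49870755] [-17.54086567   2.54694454] [20.85258113 27.85512502 32.59339768]
[-8.92812022  1.53714683  7.39536301] 12.1083
```

View pics/wcrop.png

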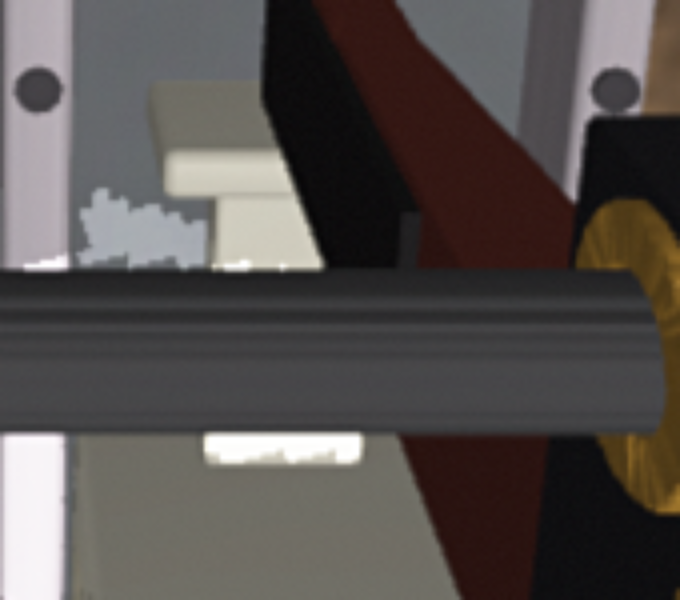

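The plate's top rear edge is at row 327, with 324 predicted for home. Force stall, wrist and scene all agree on rack x ≈ 86–87 mm. Now I back off and lift, which releases the pedal.

Run:
```python
from fit import *
q=[541.8,-355.8,-.2905]
r.move_l(S2W(q,[-12,-39,17.5])[0],feed=.04)
r.move_l(S2W(q,[-12,-39,60])[0],feed=.06)
r.move_l(S2W(q,[-40,-39,160])[0],feed=.15)
r.move_l(S2W(q,[-120,-39,270])[0],feed=.2)
s=r.read_state();print(s['t'],s['ft_force'])
r.movep([.36,-.1,.35],quat(q,1))
qt=[543.4,-355.2,-.2887]
p,d,P=cloud("top");P[d==0]=np.nan;draw("top",p,qt,86,'pics/end_top.png',(130,290,350,500),3.7)
A=P.reshape(-1,3);A=A[np.isfinite(A).all(1)];x,y=loc(qt,A);z=A[:,2]*1000
m=(abs(y)<22)&(z>37)&(z<46)&(x>50)&(x<112);print('block',np.percentile(x[m],[1,99]))
m=(abs(y)<16)&(z>22)&(z<34)&(x<30)&(x>-30);print('plate',np.percentile(x[m],[2,50]))
p,d,P=cloud("scene");draw("scene",p,q,86,'pics/end_scene.png',(200,350,320,490),4);print(r.read_state()['t'])
```

```text
15.0667 [ 0.59090827 -0.4235286  -0.93466169]
block [ 56.46445103 111.24447129]
plate [6.01482337 8.46141726]
16.2417
```

View pics/end_top.png

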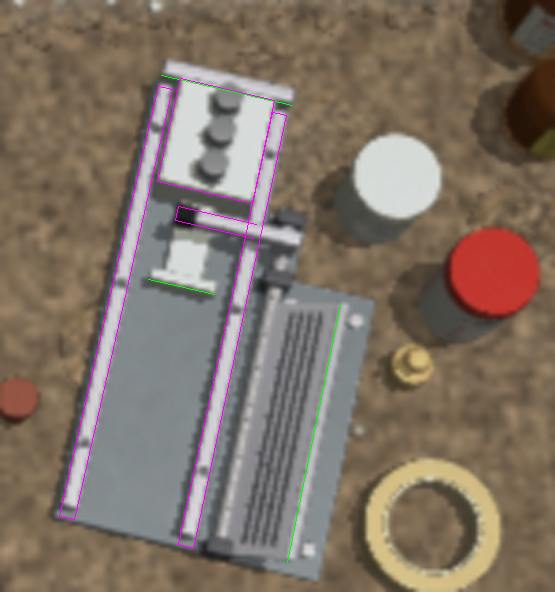

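View pics/end_scene.png

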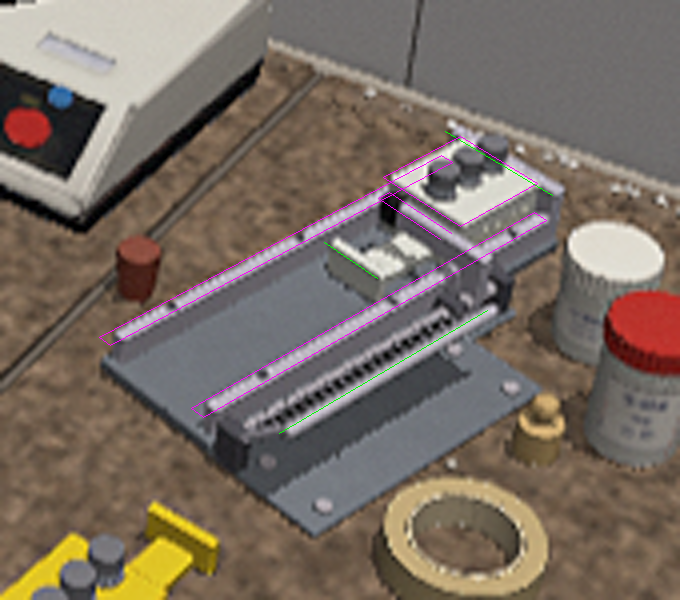

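The top picture shows the rack against the stop, with the block between crop rows 80 and 200. The gate is level across the chute behind it at (215,220), and the bystanders haven't moved.

```bash
python3 -c "
from bench import r
print(r.finish_job(), r.read_state()['t'])"
```

```text
the job is handed in; nothing more can be done
the job is handed in; nothing more can be done
```

The rack is loaded and the job is handed in, at about 16 s of the 35 s allowed. The interface gives no verdict, so what follows is from my own checks.

**What I did:** One fingertip held the pedal down at z ≈ 17.5 mm. The other pushed the white rack's plate along the chute until it stalled on the end stop at about 10 N. I then backed off about 9 mm, lifted so the gate shut, and moved the arm clear.

**Last checks:**
- **Gate while pressed:** It was about 0.8 rad open by its tip height (83 mm) and 0.74 rad by a line fit. I measured this before the push. During the push I held the same depth, and the upward force stayed at 4–5 N until the stall.
- **Rack at the end:** The final pictures put it at x ≈ 86 mm, with the nose on the stop and the block standing flat.
- **Gate at the end:** It lies level behind the block and the pedal is back up. I judged this by eye and did not measure the angle.
- **Bystanders:** They look unmoved next to the first pictures. I did not measure this either.

**Disagreements:**
- **Station pose:** The oblique scene camera's fit was about 4–6 mm off in x from the wrist and top fits, so I did not use it.
- **Push force:** Resistance rose to 3–5 N over the last 8 mm before the stop. I took this as rack friction, but did not confirm the cause.

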